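# Push the lens edger's selector to the spectacles slot

### The job

Set the lens edger for a spectacle lens: push the selector lever through its gate with the fingertips until it is fully home in the slot whose end bears the spectacles sign. Only push it: do not grip it or pull it up, and leave the bottle, case, jar and screwdriver around the machine where they are. Finish clear of everything.

Things in the scene. Friction and masses are not known exactly. Their poses are not given: they have to be found in the camera images.
- edger: Bench lens edger, fixed: white housing, flat aluminium selector deck 250 (x) x 240 (y) mm, its top 90 mm above the table. Origin under the middle of the deck, at table height, z up. A wheel housing stands at its +y side, y = 120 to 240 mm, up to 140 mm above the table. The deck carries the gate (gate_mid), the lever and four signs.
- gate_mid (a point): Middle of the gate, on the deck top, axes as edger. Slots 18 mm wide: three legs along x, at y = -45, 0, +45 mm, joined at x = 0 by one cross channel along y. The lever axis travels from x = -35 to +35 mm in each leg and can change legs only at x = 0 (play 3 mm either way; the channel's corners are rounded by 6 mm).
- lever_mid (a point): Selector lever: upright black handle, 22 mm in diameter with a round top, on a steel stem. Handle from 3 to 68 mm above the deck (top 158 mm above the table). This point: on its axis, 35 mm above the deck. It slides upright along the slots with about 2 N of friction and stays where left. It starts anywhere along the middle leg.
- sel_feed (a joint): Position of the lever along the legs, m, growing to +x of edger; 0 at the cross channel, -0.035 and +0.035 at the slot ends (hard stops).
- sel_cross (a joint): Position of the lever across the legs, m, growing to +y of edger; 0 in the middle leg, about -0.045 and +0.045 in the outer legs (stops at +/-0.048).
- sel_lift (a joint): How far the lever is pulled up, m; 0 is down, where a 16 N spring keeps it; it can be pulled up by 15 mm, which it should not be.
- sign_glasses: The sign wanted: a pair of spectacles, two rings side by side along y, 30 mm across each, joined by a short bridge, 65 mm long in all. Raised (4 mm at most), dark, fixed on a white 40 x 70 mm plate on the deck past the end of one outer slot, at x +/-82, y +/-45 mm in the frame of edger; which one varies. Origin: its centre at deck height, axes as edger. The lever axis, home in that slot, is 47 mm from it.
- sign_disc: Sign with one solid disc of 30 mm. Raised (4 mm at most), dark, fixed on a white 40 x 70 mm plate on the deck past the end of one outer slot, at x +/-82, y +/-45 mm in the frame of edger; which one varies. Origin: its centre at deck height, axes as edger. The lever axis, home in that slot, is 47 mm from it.
- sign_bars: Sign with two parallel bars, each 55 x 7 mm, along y. Raised (4 mm at most), dark, fixed on a white 40 x 70 mm plate on the deck past the end of one outer slot, at x +/-82, y +/-45 mm in the frame of edger; which one varies. Origin: its centre at deck height, axes as edger. The lever axis, home in that slot, is 47 mm from it.
- sign_cross: Sign with a plus-shaped cross of 32 mm. Raised (4 mm at most), dark, fixed on a white 40 x 70 mm plate on the deck past the end of one outer slot, at x +/-82, y +/-45 mm in the frame of edger; which one varies. Origin: its centre at deck height, axes as edger. The lever axis, home in that slot, is 47 mm from it.
- cleaner: Bystander: white bottle, 52 mm diameter, 140 mm tall, standing on the table; origin under its centre.
- case: Bystander: blue spectacle case, 160 x 60 x 40 mm, on the table; origin under its centre.
- jar: Bystander: small lidded clear jar, 50 mm diameter, 50 mm tall, on the table; origin under its centre.
- screwdriver: Bystander: screwdriver 150 mm long lying on the table; origin under its middle.

How it is judged:
By the outcome, as a careful person would: the job done as asked, in the order asked, and still so for the second after the job is handed in, with the robot touching nothing.
It also fails if it takes over 48 s, if anything falls off the work surface, if the arm or the gripper's body presses on something with over 40 N, if the wrist force passes 120 N, or if a joint passes its speed limit or range.

### The arm

A 6-joint arm with a two-finger parallel gripper is mounted at the origin on the work surface. World frame = base frame: x ahead of the robot, y to its left, z up, the work surface at z = 0. Lengths are in m, angles in rad, forces in N, time in s.
With the tool pointing down it reaches from about 0.275 to 1 m from the base axis. Payload 8.4 kg.
Tool frame: the origin (TCP) lies on the centre line of the jaws, within the pads' length; the fingertips stand 17 mm ahead of it and the grasp point (between the pads) lies 2 mm behind it (bot.tcp_to_tips is the z of the fingertips in the tool frame, in m); z points along the fingers, y is the line along which they close (so a half turn about z gives the same grasp; the last joint's range is limited). The gripper opens to 85 mm and grips with 20 to 120 N. Pads are 22 mm wide; open, the fingers measure 114 mm over their backs; the gripper's body (76 mm by 85 mm) begins 54 mm behind the grasp point. The pads swing forward as they close: fully open they stand 13 mm farther back than shut.
Start: joints at [1.31, 0.353, 1.633, -0, 1.155, -0.002], TCP at [0.16, 0.604, 0.248] pointing down, gripper open.
Joint ranges: [-2.63, 2.63], [-0.92, 2.1], [0.06, 2.66], [-1.3, 4.44], [0, 2.69], [-3.02, 3.02]. Speed limits (rad/s): [2.22, 2.22, 2.79, 3.14, 3.14, 3.14].

### API

Orientations are given as a unit quaternion [x, y, z, w].
In Python, from workcell import bot, hand, kinematics, get_obs, vision, hand_in gives the robot as it stands. The module is installed in compiled form; this text tells all that it offers. Calls block until the motion is done:
- bot.reach(position, orientation): joint-space move of the TCP to a pose.
- bot.servo_line(position, ori=None, velocity=0.15): straight line of the TCP; ori=None keeps the orientation; velocity is the mean speed in m/s.
- bot.goto_joints(angles): joint-space move.
- hand.move_gripper(opening, strength=None): finger opening in m; strength is the grip in N (None keeps the last); returns when the fingers have stopped.
- bot.dwell(seconds).
- kinematics.solve_ik(position, orientation): joint angles nearest the present ones, or None.
- get_obs(): the state.
- vision.read_camera(name): name is "side" or "top"; returns a dict with "frame" (400x640x3 uint8, red, green, blue), "intrinsics" (3x3 intrinsics, pixels), "view" (4x4, takes a point from world to camera coordinates). Camera axes: x right, y down, z forward; pixel columns grow to the right and rows downward; lengths in m; the calibration is good to about 2 mm. A picture is of the moment at which its call begins. There is no depth.
A pose or a line that the arm cannot do raises bot.IKError and nothing moves.
- hand_in(): hands the job in; it is judged then, once.
The state is a dict: "time_s": time; "joint_pos": joint angles; "joint_vel": joint speeds; "joint_efforts": joint torques, N m; "position": TCP position; "orientation": TCP orientation; "wrist_force": force on the tool from outside, world axes, zero at the start; "ft_torque": the same for the moment, N m; "gripper_width": finger opening in m; "grip_force": force on a finger pad.
Only numpy, scipy, OpenCV 4.12 (cv2) and the standard library are available. Lean on these libraries where they do the work, as an engineer would, in place of code of your own. Each camera call takes 0.05 s, during which the arm holds its last target. There are 200 camera calls.

## Working session

There is one attempt and no reset: what is moved stays moved. The work goes in short steps, each a Python script; the robot and the scene stay as the last script left them, time stands still between calls to the robot, and variables do not carry over. Pictures are saved under pics/ and viewed, at most 10 in all, crops included, and the job is handed in when it is done.

```bash
mkdir -p pics; python3 - <<'E'
from workcell import *
import cv2,numpy as np
for n in("top","side"):
    r=vision.read_camera(n); cv2.imwrite(f"pics/{n}0.png",r["frame"][:,:,::-1]); print(n,r["intrinsics"].tolist(),np.round(r["view"],4).tolist())
o=get_obs();print(o["time_s"],o["position"],o["orientation"],o["gripper_width"],bot.tcp_to_tips)
E
```

```text
top [[393.7902166603952, 0.0, 321.02315736596205], [0.0, 393.7902166603952, 198.3426255272149], [0.0, 0.0, 1.0]] [[-0.0301, -0.9995, -0.0097, -0.015], [-0.9933, 0.031, -0.1116, 0.6134], [0.1118, 0.0063, -0.9937, 0.8507], [0.0, 0.0, 0.0, 1.0]]
side [[368.14601987739394, 0.0, 319.11722867161404], [0.0, 368.14601987739394, 197.2850966300542], [0.0, 0.0, 1.0]] [[-0.9931, -0.1169, 0.0092, 0.6022], [-0.0839, 0.6534, -0.7523, 0.1518], [0.0819, -0.7479, -0.6587, 0.6543], [0.0, 0.0, 0.0, 1.0]]
0.1 [0.15986453 0.60379703 0.24763329] [ 1.29030763e-01  9.91640395e-01 -6.19876001e-04 -7.43830533e-05] 0.08562565254348449 0.017
```

View pics/top0.png

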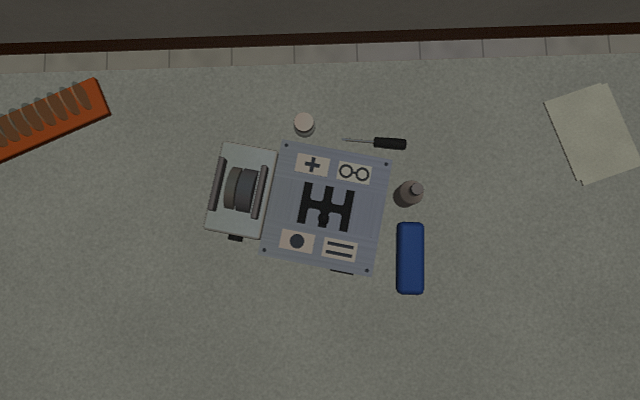

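View pics/side0.png

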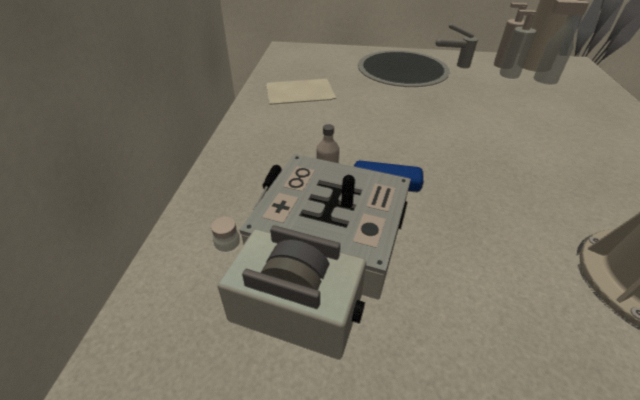

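The top view shows the edger at about (325,205), with the spectacles sign at (354,172), the far (+x), −y slot. The wheel housing is on the left (+y), and the lever is near (322,218), towards −x in the middle leg. I'll enlarge both views.

```bash
python3 - <<'E'
import cv2
a=cv2.imread("pics/top0.png")[125:285,255:415]; cv2.imwrite("pics/t1.png",cv2.resize(a,(800,800),interpolation=cv2.INTER_CUBIC)[:, :][100:700])
b=cv2.imread("pics/side0.png")[145:295,225:425]; cv2.imwrite("pics/s1.png",cv2.resize(b,(800,600),interpolation=cv2.INTER_CUBIC))
E
```

```text
(no output)
```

View pics/t1.png

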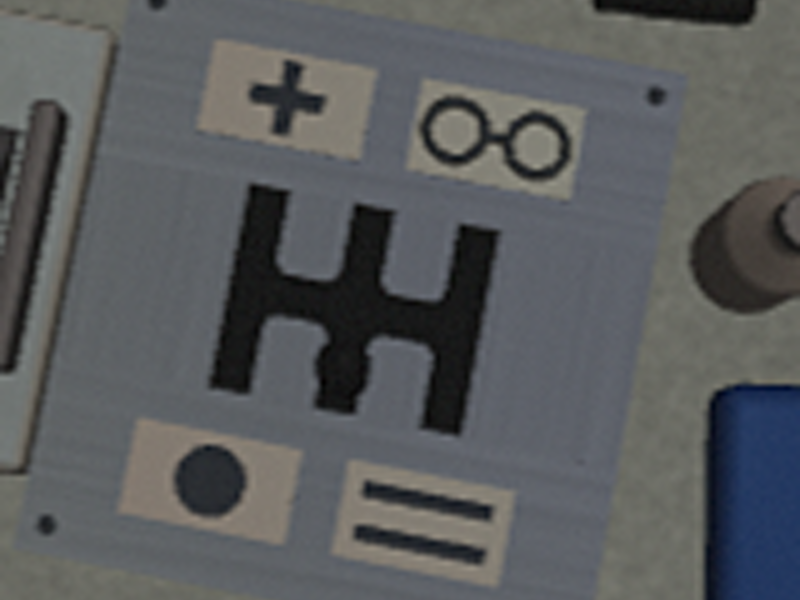

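View pics/s1.png

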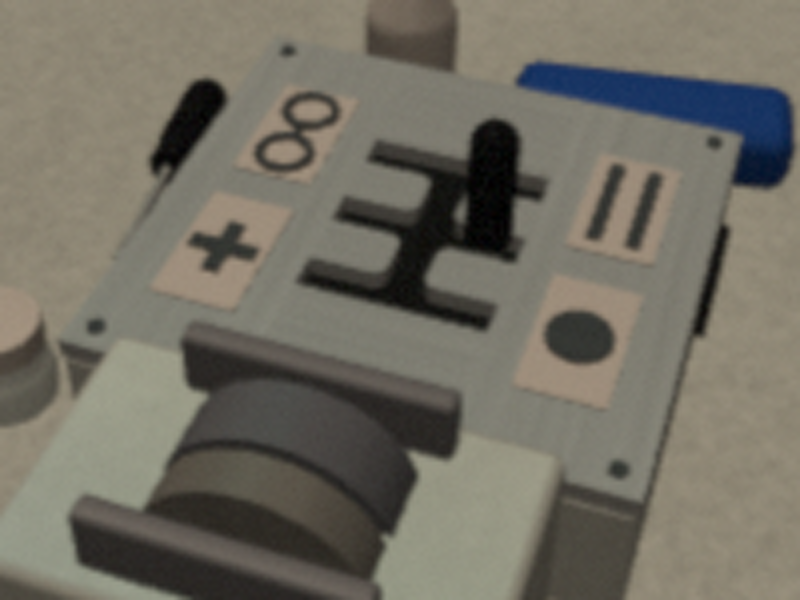

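Enlarged crops. Top: the sign centres are cross (288,97), glasses (496,138), disc (210,481) and bars (424,523), with the lever blob at about (342,368). Side: cross (223,246), glasses (299,133), disc (580,336), bars (624,209). The lever's sides run from x=466 to 518, its top is at (495,120) and its base at (488,247).

```bash
cat > h.py <<'E'
from workcell import *
import numpy as np, cv2
from scipy.optimize import least_squares
def cam(n):
    r=vision.read_camera(n); return r["frame"],np.array(r["intrinsics"]),np.array(r["view"])
def proj(K,V,P):
    q=(V[:3,:3]@np.atleast_2d(P).T+V[:3,3:]); p=K@q; return (p[:2]/p[2]).T
def e2w(p,P):
    c,s=np.cos(p[2]),np.sin(p[2]); P=np.atleast_2d(np.array(P,float))
    return np.c_[p[0]+c*P[:,0]-s*P[:,1],p[1]+s*P[:,0]+c*P[:,1],P[:,2]]
E
python3 - <<'E'
from h import *
S=np.array([[82,45,90],[82,-45,90],[-82,45,90],[-82,-45,90]])/1e3
G=np.array([[x,y,90] for y in(45,0,-45) for x in(1,-1)])/1e3
t=np.array([[288,97],[496,138],[210,481],[424,523]],float); t=np.c_[255+(t[:,0]+.5)/5-.5,125+(t[:,1]+100.5)/5-.5]
s=np.array([[223,246],[299,133],[580,336],[624,209]],float); s=np.c_[225+(s[:,0]+.5)/4-.5,145+(s[:,1]+.5)/4-.5]
T=cam("top")[1:];D=cam("side")[1:]
for nm,f in(("top",lambda p:proj(*T,e2w(p,S))-t),("side",lambda p:proj(*D,e2w(p,S))-s),("both",lambda p:np.r_[proj(*T,e2w(p,S))-t,proj(*D,e2w(p,S))-s])):
    r=least_squares(lambda p:f(p).ravel(),[.6,0,0]);print(nm,r.x.round(4),np.abs(r.fun).max().round(2))
p=r.x
for f in(-35,-30,-25,-20,-15,-10):
    P=e2w(p,[[f/1e3,0,.158],[f/1e3,0,.125],[f/1e3,0,.093]])
    a=proj(*T,P);b=proj(*D,P)
    print(f,((a+.5-[255,125])*5-[.5,100.5]).round().tolist(),((b+.5-[225,145])*4-.5).round().tolist())
np.save("p.npy",p)
E
```

```text
top [ 0.5896 -0.0431 -0.2239] 0.4
side [ 0.5891 -0.0418 -0.2254] 0.56
both [ 0.5893 -0.0426 -0.2246] 0.88
-35 [[336.0, 381.0], [337.0, 386.0], [337.0, 390.0]] [[511.0, 124.0], [506.0, 184.0], [501.0, 238.0]]
-30 [[339.0, 368.0], [339.0, 373.0], [340.0, 378.0]] [[500.0, 122.0], [495.0, 182.0], [491.0, 236.0]]
-25 [[341.0, 356.0], [342.0, 361.0], [342.0, 366.0]] [[489.0, 119.0], [484.0, 179.0], [480.0, 233.0]]
-20 [[344.0, 343.0], [344.0, 349.0], [344.0, 354.0]] [[477.0, 117.0], [473.0, 176.0], [470.0, 231.0]]
-15 [[346.0, 330.0], [346.0, 337.0], [347.0, 343.0]] [[466.0, 114.0], [462.0, 174.0], [459.0, 228.0]]
-10 [[349.0, 318.0], [349.0, 325.0], [349.0, 331.0]] [[455.0, 112.0], [452.0, 171.0], [449.0, 226.0]]
```

The fit is consistent across both cameras (sub-pixel). The lever is at feed ≈ −28 mm, and the target is feed +35, cross −45. I'll close the fingers and make the first push to feed 0.

```bash
cat >> h.py <<'E'
p=np.load("p.npy"); phi=np.pi/2+p[2]/2; Q=[np.cos(phi),np.sin(phi),0,0]
W=lambda x,y,z:e2w(p,[[x/1e3,y/1e3,z/1e3]])[0]
def line(x,y,z,v=.12): bot.servo_line(W(x,y,z),velocity=v)
def F():
    f=get_obs()["wrist_force"]; c,s=np.cos(p[2]),np.sin(p[2]); return np.round([c*f[0]+s*f[1],-s*f[0]+c*f[1],f[2]],1)
def snap(n,name):
    f,K,V=cam(n); b=f[145:295,225:425] if n=="side" else f[125:285,225:438]
    cv2.imwrite(name,cv2.resize(b[:,:,::-1],(800,600),interpolation=cv2.INTER_CUBIC))
E
python3 - <<'E'
from h import *
hand.move_gripper(0.0,20)
bot.reach(W(-62,0,270),Q)
line(-62,0,137,.15); print(F(),get_obs()["time_s"])
for x in range(-54,-23,3):
    line(x,0,137,.05); print(x,F(),end=' ')
print(get_obs()["time_s"]); snap("side","pics/s2.png")
E
```

```text
[ 0.4 -0.3  0.2] 4.5917
-54 [0.1 0.9 0. ] -51 [ 0.4 -0.1 -0.1] -48 [ 0.1 -0.1 -0.3] -45 [ 0.   0.5 -0.4] -42 [-0.   0.5 -0.5] -39 [-0.2  0.9 -0.4] -36 [-0.1 -0.8  0.2] -33 [ 0.3  0.1 -0.3] -30 [-0.6 -0.3 -0.3] -27 [-0.9  0.1 -0.6] -24 [-0.5 -0.7 -0.5] 7.4
```

View pics/s2.png

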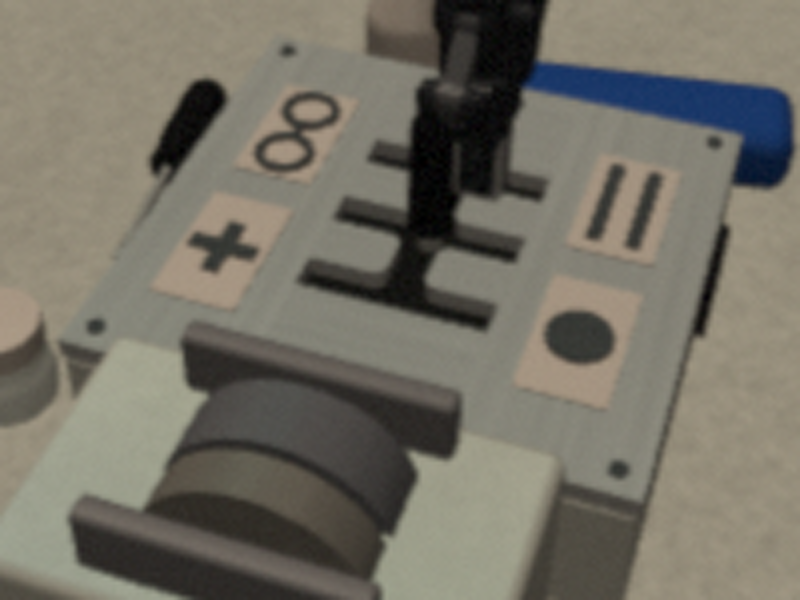

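The lever sits at u≈434 in the crop, which is feed ≈ −2 mm. That matches the expected contact offset of 22 mm. I'll nudge it 2 mm more, go round to its +y side and push it along −y.

```bash
python3 - <<'E'
from h import *
line(-22,0,137,.05); line(-45,0,137); line(-45,42,137); line(0,42,137); print(F(),get_obs()["time_s"])
for y in list(range(30,-14,-4))+[-16,-18]:
    line(0,y,137,.06); f=F(); print(y,f,end=' ')
    if np.hypot(*f[:2])>12: break
print(get_obs()["time_s"]); snap("side","pics/s3.png")
E
```

```text
[ 0.6  0.1 -0.9] 9.0667
30 [-0.7  0.9 -0.3] 26 [-0.9  0.8  0.2] 22 [0.5 0.6 1. ] 18 [-0.3  0.6  0.7] 14 [0.7 0.7 0.1] 10 [ 0.2 -0.2 -0.1] 6 [-0.6  0.9  0.8] 2 [0.4 0.7 1.3] -2 [1.3 0.9 0.3] -6 [0.5 0.6 0.3] -10 [0.2 1.2 0.4] -16 [-1.  -0.3  0.5] -18 [0.6 0.2 1.1] 12.4167
```

View pics/s3.png

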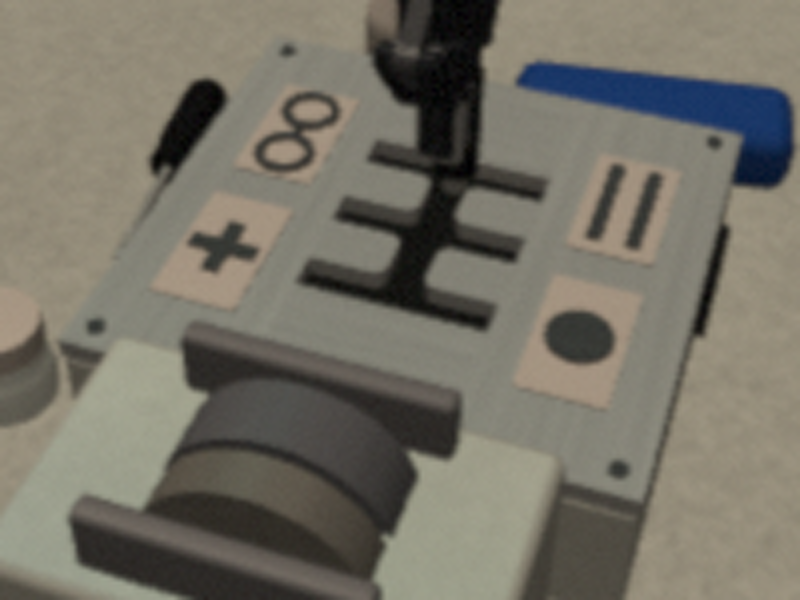

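The lever is mostly hidden behind the finger, with its base near (458,185), close to the −y leg. I'll push in 1 mm steps until the stop is felt.

```bash
python3 - <<'E'
from h import *
for y in range(-19,-30,-1):
    line(0,y,137,.05); f=F(); print(y,f[:2],end=' ')
    if f[1]>5: break
line(0,0,137); line(-30,5,137); print(get_obs()["time_s"]); snap("side","pics/s4.png")
D=cam("side")[1:]
for yy in(-48,-45,-42,-38): print(yy,((proj(*D,W(0,yy,93))+.5-[225,145])*4-.5).round(),((proj(*D,W(0,yy,158))+.5-[225,145])*4-.5).round())
E
```

```text
-19 [-0.5  2.4] -20 [0.2 1.3] -21 [0.2 1.9] -22 [0.3 1.7] -23 [-0.2  3.9] -24 [-1.1  8.4] 14.7167
-48 [[459. 158.]] [[465.  46.]]
-45 [[457. 162.]] [[463.  50.]]
-42 [[455. 166.]] [[461.  54.]]
-38 [[453. 171.]] [[459.  59.]]
```

View pics/s4.png

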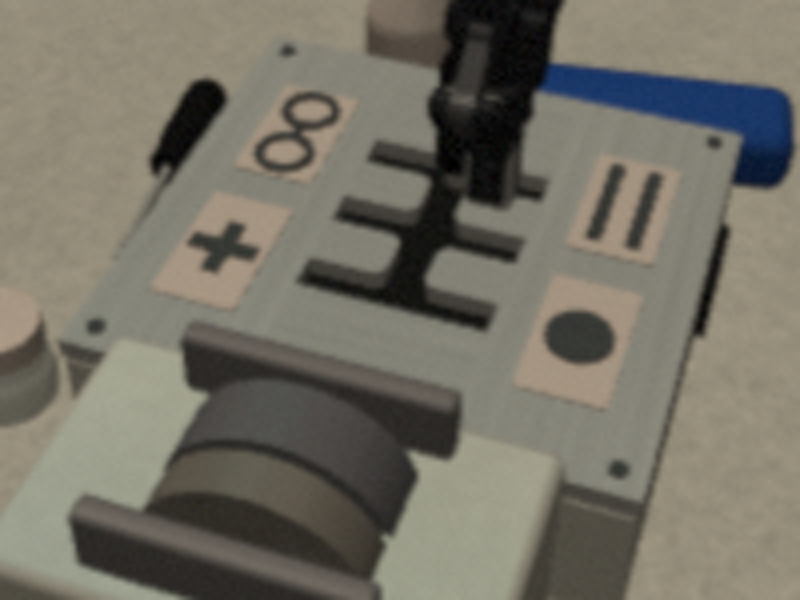

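The stop was felt at TCP y≈−23, so the lever is in the −y leg at x≈0 (its left edge is visible at u≈437). Now the push along +x from behind, to the hard stop.

```bash
python3 - <<'E'
from h import *
line(-45,5,137); line(-45,-46,137); print(F())
for x in list(range(-30,10,5))+list(range(10,21)):
    line(x,-46,137,.05); f=F(); print(x,f[:2],end=' ')
    if f[0]<-9: break
print(get_obs()["time_s"])
line(-30,-46,137); line(-45,-46,300,.2); bot.reach(W(-160,60,320),Q)
print(F(),get_obs()["time_s"]); snap("side","pics/s5.png")
D=cam("side")[1:]
for x in(25,30,35): print(x,[((proj(*D,W(x,-46,z))+.5-[225,145])*4-.5).round().tolist() for z in(93,125,158)])
E
```

```text
[0.3 0.7 0.1]
-30 [-0.1 -0. ] -25 [-0.   1.5] -20 [0.1 0.2] -15 [0.1 0.2] -10 [0.2 0.8] -5 [0.5 0.1] 0 [-0.2  0.3] 5 [0.7 0.7] 10 [-0.1  0.4] 11 [-0.9  0.1] 12 [-2.1  0.6] 13 [-3.1 -0.2] 14 [-7. -0.] 15 [-9.   0.4] 16 [-13.    0.6] 19.6167
[ 0.  -0.   0.8] 21.7917
25 [[[408.0, 149.0]], [[410.0, 96.0]], [[411.0, 38.0]]]
30 [[[398.0, 147.0]], [[400.0, 94.0]], [[401.0, 36.0]]]
35 [[[389.0, 145.0]], [[390.0, 92.0]], [[391.0, 34.0]]]
```

View pics/s5.png

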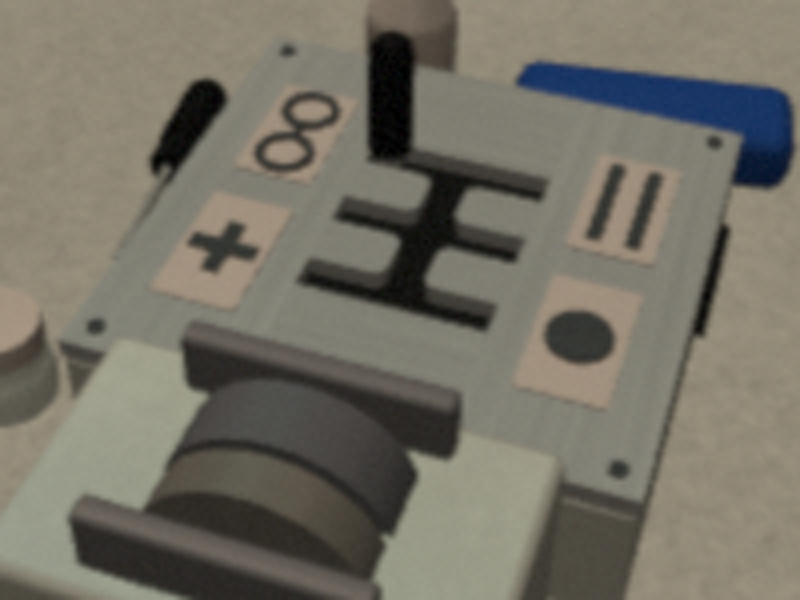

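The lever stands at u≈390, base (390,152), which is feed ≈ +35. It's home in the spectacles slot, against the felt hard stop, and the arm is clear.

```bash
python3 -c "
from workcell import *
print(hand_in())"
```

```text
the job is handed in; nothing more can be done
None
```

The lever is fully home in the slot with the spectacles sign, moved by pushing only; the arm finished clear, and I handed the job in with the clock at about 22 s of the 48 s allowed.

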